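# Turn the finished mosaic trivet over onto the drying stand

## Task

The mosaic trivet lies face down on the craft table in front of the low drying stand. Turn it over - pushing it against the front of the stand until it stands up and tips over works well - so that it lies flat on the stand with its mosaic side up, then push it fully back, square against the stand's back rail. Leave the small round coaster on the stand and the other things on the table where they are.

Things in the scene. Friction and masses are not known exactly. Their poses are not given: they have to be found in the camera images.
- trivet_center (a point): Centre of the loose trivet, a wooden board 120 mm long (x), 140 wide (y), 16 thick (z), edges rounded 2 mm, 0.2 to 0.45 kg. z points out of its plain back (four cork dots); the other face (-z) bears ceramic squares. It starts face down (z up) on the table, x within 0.3 rad of the stand's x, 10 to 80 mm before the stand. Pushed at its edge with about 10 N against the stand, it lifts by friction.
- stand_spot (a point): Point on the fixed stand's cork top, 26 mm above the table, below the trivet's centre when home. x points from the stand's open front to its back rail, y along the stand, z up. The stand is a solid step; its upright front face, 26 mm high, is at x = -72 mm, the rail's inner face at x = +60 mm (rail 18 mm thick, 12 mm above the cork). The top runs from y = -120 to +210 mm, free up to y = +75 mm.
- coaster: Finished round wooden coaster, 76 mm across, 10 mm thick, loose on the stand beside the free part, at about y = +155 mm from that point. Origin at the centre of its underside.
There are look-alikes about, which are no part of the job. What is shaped like the part that bears trivet_center but green or purple is not meant.

How it is judged (in metres and radians):
At the end, for the whole second after the job is handed in: The trivet lies still and flat on the cork top, mosaic up, its edge within 5 mm of the back rail along the whole length (square within 0.08 rad), not more than 55 mm to either side of the middle of the free part (angle between trivet_center's own z axis and vertical above 3.05 rad and x of trivet_center in the frame of stand_spot between -0.005 and 0.005 m and y of trivet_center in the frame of stand_spot between -0.055 and 0.055 m and z of trivet_center in the frame of stand_spot between 0.004 and 0.012 m and angle between the x axis of trivet_center and the x axis of stand_spot, either way round below 0.08 rad and linear speed of trivet below 0.01 m/s); the robot touches nothing.
It fails at once if the coaster is shifted more than 20 mm (distance of coaster from where it was at the start of the episode above 0.02 m).
It fails at once if a bystander on the table is shifted more than 30 mm (distance of any of piece_bowl, glue_jar, mug, spreader, sanding_block, soap_bottle, spare_board from where it was at the start of the episode above 0.03 m).
It also fails if it takes over 51 s, if anything falls off the work surface, if the arm or the gripper's body presses on something with over 40 N, if the wrist force passes 120 N, or if a joint passes its speed limit or range.

## Robot

A 6-joint arm with a two-finger parallel gripper is mounted at the origin on the work surface. World frame = base frame: x ahead of the robot, y to its left, z up, the work surface at z = 0. Lengths are in mm, angles in rad, forces in N, time in s.
With the tool pointing down it reaches from about 325 to 775 mm from the base axis. Payload 9.3 kg.
Tool frame: the origin (TCP) lies midway between the tips of the shut fingers; the grasp point (between the pads) lies 19 mm behind it; z points along the fingers, y is the line along which they close (so a half turn about z gives the same grasp; the last joint's range is limited). The gripper opens to 85 mm and grips with 20 to 120 N. Pads are 22 mm wide; open, the fingers measure 114 mm over their backs; the gripper's body (76 mm by 85 mm) begins 54 mm behind the grasp point. The pads swing forward as they close: fully open they stand 13 mm farther back than shut.
Start: joints at [0.997, 0.259, 0.021, 1.334, 0, 1.418], TCP at [224.671, 502.016, 231.279] pointing down, gripper open.
Joint ranges: [-3.04, 3.04], [-0.91, 1.82], [-1.04, 1.36], [-1.92, 1.95], [-1.52, 1.45], [-3.14, 3.14]. Speed limits (rad/s): [2.22, 2.22, 2.79, 3.14, 3.14, 3.14].

## Interface

Orientations are given as a rotation vector (axis times angle).
In Python, from bench import manip, kin, eyes, order, read_time, read_joint_positions, read_joint_vel, read_tau, read_ee_pos, read_ee_rot, read_wrist_force, read_torque, read_width, read_grasp_force gives the robot as it stands. The module is installed in compiled form; this text tells all that it offers. Calls block until the motion is done:
- manip.reach(position, orientation): joint-space move of the TCP to a pose.
- manip.move_linear(position, rotation=None, v=150, threshold=None): straight line of the TCP; rotation=None keeps the orientation; v is the mean speed in mm/s. With threshold (N) it stops when the force on the tool has changed by that much, and returns True; else False.
- manip.movej(angles): joint-space move.
- manip.release() and manip.grasp(grip_force=None): open the fingers fully, or close them until they stop; grip_force is the grip in N (None keeps the last).
- manip.pause(seconds).
- kin.inverse_kinematics(position, orientation): joint angles nearest the present ones, or None.
- eyes.camera(name): name is "scene" or "top" or "wrist"; returns the picture (480x640x3 uint8, blue, green, red); there is no depth.
- eyes.camera_info(name): a dict with "fx", "fy", "cx", "cy" (pixels), "position" and "orientation" of the camera in the world. Camera axes: x right, y down, z forward; pixel columns grow to the right and rows downward; lengths in mm; the calibration is good to about 2 mm. The wrist camera is an equidistant fisheye: a pixel r from the principal point sees the ray r / f radians off the axis. A picture is of the moment at which its call begins: read the wrist's pose just before it. camera_info takes no time and is no camera call; for the wrist camera it gives the pose at the moment of the call.
A pose or a line that the arm cannot do raises manip.PlanningError and nothing moves.
- order.close_job(): hands the job in; it is judged then, once.
Readings, each from a call of its own:
- read_time(): time.
- read_joint_positions(): joint angles.
- read_joint_vel(): joint speeds.
- read_tau(): joint torques, N m.
- read_ee_pos(): TCP position.
- read_ee_rot(): TCP orientation.
- read_wrist_force(): force on the tool from outside, world axes, zero at the start.
- read_torque(): the same for the moment, N m.
- read_width(): finger opening in mm.
- read_grasp_force(): force on a finger pad.
Only numpy, scipy, OpenCV 4.12 (cv2) and the standard library are available. Lean on these libraries where they do the work, as an engineer would, in place of code of your own. Each camera call takes 0.05 s, during which the arm holds its last target. There are 200 camera calls.

## Working session

There is one attempt and no reset: what is moved stays moved. The work goes in short steps, each a Python script; the robot and the scene stay as the last script left them, time stands still between calls to the robot, and variables do not carry over. Pictures are saved under pics/ and viewed, at most 10 in all, crops included, and the job is handed in when it is done.

```bash
mkdir -p pics
python3 - <<'E'
from bench import *
import cv2
for n in("scene","top"):
    cv2.imwrite(f"pics/{n}0.png",eyes.camera(n)); print(n,eyes.camera_info(n))
print(read_time(),read_ee_pos(),read_ee_rot())
E
```

```text
scene {'fx': 450.50471137119746, 'fy': 450.50471137119746, 'cx': 321.7915794796078, 'cy': 234.9244829107499, 'position': array([ 705.80603512, -563.51388167,  697.27585718]), 'orientation': array([-2.4934914 , -0.61565546,  0.17705987])}
top {'fx': 582.307047073823, 'fy': 582.307047073823, 'cx': 321.38433532579506, 'cy': 235.26729326690617, 'position': array([ 273.34703569, -208.67730191, 1132.46998016]), 'orientation': array([-2.10059393,  2.09915762, -0.23511472])}
0.1 [224.53233713 501.80374437 230.73630726] [-6.56032654e-01 -3.07192295e+00  1.75847352e-03]
```

View pics/scene0.png

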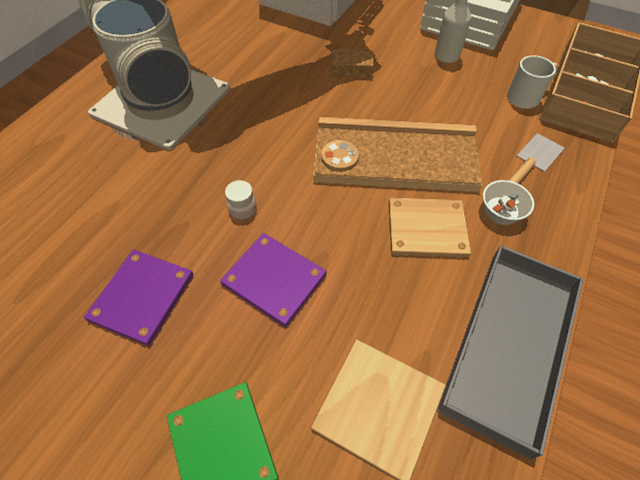

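View pics/top0.png

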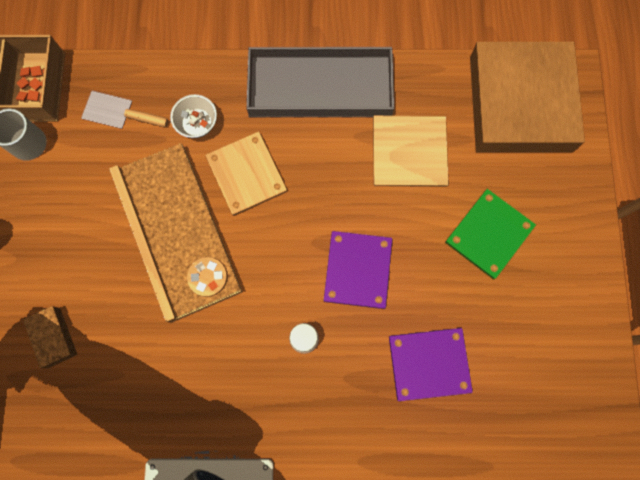

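Run:
```python
import cv2
a=cv2.imread("pics/top0.png")[80:330,100:310]; cv2.imwrite("pics/topc.png",cv2.resize(a,None,fx=2.4,fy=2.4,interpolation=cv2.INTER_CUBIC))
a=cv2.imread("pics/scene0.png")[100:280,300:560]; cv2.imwrite("pics/scenec.png",cv2.resize(a,None,fx=3,fy=3,interpolation=cv2.INTER_CUBIC))
```

```text
(no output)
```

View pics/topc.png

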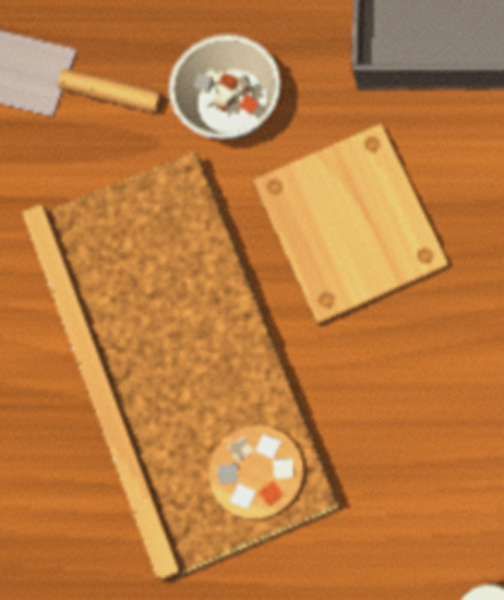

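View pics/scenec.png

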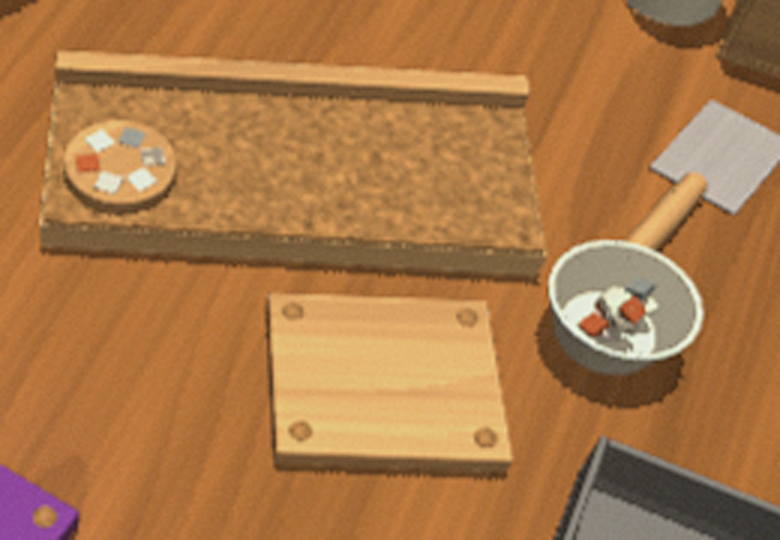

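```bash
cat > h.py <<'E'
from bench import *
import numpy as np, cv2
from scipy.spatial.transform import Rotation as R
def ray(n,u,v):
    i=eyes.camera_info(n); d=R.from_rotvec(i["orientation"]).apply([(u-i["cx"])/i["fx"],(v-i["cy"])/i["fy"],1]); return i["position"],d/np.linalg.norm(d)
def tri(a,b):
    A=np.zeros((3,3));B=np.zeros(3);rs=[ray(*a),ray(*b)]
    for p,d in rs: M=np.eye(3)-np.outer(d,d);A+=M;B+=M@p
    x=np.linalg.solve(A,B); return x,[np.linalg.norm(np.cross(x-p,d)) for p,d in rs][0]
def atz(n,u,v,z):
    p,d=ray(n,u,v); return p+d*(z-p[2])/d[2]
E
python3 - <<'E'
from h import *
T=lambda u,v:("top",u/2.4+100-.3,v/2.4+80-.3); S=lambda u,v:("scene",u/3+300-.33,v/3+100-.33)
np.set_printoptions(precision=1,suppress=True)
P={}
for k,a,b in [("c++",(275,187),(467,317)),("c-+",(373,144),(485,437)),("c--",(425,255),(300,430)),("c+-",(326,299),(292,311)),
 ("sf_far",(195,155),(541,252)),("sf_near",(342,507),(43,222)),("rail_far",(45,206),(527,92)),("rail_near",(179,572),(57,70)),("coaster",(256,471),(120,162))]:
    P[k],e=tri(T(*a),S(*b)); print(k,P[k],e)
c=np.mean([P[k] for k in P if k[0]=='c' and len(k)==3],0); print("centre",c)
print("corners z16",[atz(*T(*q),16)[:2] for q in [(255,181),(382,125),(450,264),(321,320)]])
for q,z in [((195,155),26),((342,507),26),((45,206),38),((179,572),38)]: print(atz(*T(*q),z)[:2])
d=P["sf_near"]-P["sf_far"]; print("stand y dir",np.arctan2(d[1],d[0]),np.linalg.norm(d))
d=P["rail_near"]-P["rail_far"]; print(np.arctan2(d[1],d[0]),np.linalg.norm(d))
for a,b in(("c+-","c++"),("c--","c-+")): d=P[a]-P[b]; print("triv y",np.arctan2(d[1],d[0]),np.linalg.norm(d))
for a,b in(("c+-","c--"),("c++","c-+")): d=P[a]-P[b]; print("triv x",np.arctan2(d[1],d[0]),np.linalg.norm(d))
# bowl rim
print("bowl", [atz(*T(*q),40)[:2] for q in [(225,87),(225,142),(283,90)]])
E
```

```text
c++ [693.1  13.6  16.3] 0.6680465959257245
c-+ [731.2 -68.6  17.9] 0.5922986415517962
c-- [ 632.2 -114.8   17.3] 0.2644078040350606
c+- [593.9 -33.4  16.5] 0.030427811641673776
sf_far [719.   81.   23.3] 0.47027471946019056
sf_near [421.6 -51.5  26. ] 2.9365313443054024
rail_far [667.8 198.3  41. ] 1.1821190535101642
rail_near [368.2  72.2  33.9] 1.3598267684205074
coaster [447.2  14.9  34.1] 0.33709884346129754
centre [662.6 -50.8  17. ]
corners z16 [array([698. ,  30.5]), array([748.7, -75.9]), array([ 624.5, -135.9]), array([576. , -29.8])]
[717.4  80. ]
[419.3 -53.5]
[667.7 198.7]
[366.8  70.3]
stand y dir -2.722490466554691 325.58457365059166
-2.743335351767999 325.0494803056543
triv y -2.6992744153008683 109.72368069646569
triv y -2.705145111862835 109.24594242809395
triv x 2.0099775951713674 89.92877867010922
triv x 2.0046859739424745 90.58309135604628
bowl [array([772.8,  54.5]), array([723.4,  52. ]), array([770.1,   5.4])]
```

```bash
cat >> h.py <<'E'
yaw=1.978; O=np.array([582.,97.7,26.])   # stand_spot
Rs=R.from_euler("z",yaw)
def W(x,y,z): p=Rs.apply([x,y,0]); return np.array([O[0]+p[0],O[1]+p[1],z])   # stand x,y + height above table
def S(p): q=Rs.inv().apply(np.asarray(p)-O); q[2]=p[2]; return q
# tool: x=s*stand x, y=s*-stand y, z down; tilt>0: fingers lean toward the rail
def ori(s=1,tilt=0): return (Rs*R.from_euler("y",-tilt)*R.from_matrix(np.array([[s,0,0],[0,-s,0],[0,0,-1.]]))).as_rotvec()
F=lambda: Rs.inv().apply(read_wrist_force())
np.set_printoptions(precision=2,suppress=True)
E
python3 - <<'E'
from h import *
for s in(1,-1):
  for a in [(-254,-15,220),(-254,-15,0),(-100,-15,110),(-90,-15,40)]:
    print(s,a,kin.inverse_kinematics(W(*a),ori(s)))
print([ (t,kin.inverse_kinematics(W(-160,-15,60),ori(1,t)) is not None) for t in(.3,.5,.8)])
E
```

```text
1 (-254, -15, 220) [-0.3   0.55  0.45  1.47  0.    0.86]
1 (-254, -15, 0) [-0.3   0.65  0.07  0.99  0.    0.86]
1 (-100, -15, 110) [-0.11  0.46  0.01  1.12  0.    1.05]
1 (-90, -15, 40) [-0.1   0.5  -0.1   0.96  0.    1.06]
-1 (-254, -15, 220) [-0.3   0.55  0.45  1.47  0.   -2.28]
-1 (-254, -15, 0) [-0.3   0.65  0.07  0.99  0.   -2.28]
-1 (-100, -15, 110) [-0.11  0.46  0.01  1.12  0.   -2.09]
-1 (-90, -15, 40) [-0.1   0.5  -0.1   0.96  0.   -2.08]
[(0.3, True), (0.5, True), (0.8, True)]
```

Run:
```python
from h import *
manip.reach(W(-262,-15,200),ori())
manip.move_linear(W(-262,-15,15),v=150)
t=manip.move_linear(W(-262,-15,-14),v=30,threshold=5); p=read_ee_pos(); print(t,p,F())
z=p[2]+3
manip.move_linear(W(-262,-15,z),v=60); print(F(),S(read_ee_pos()))
t=manip.move_linear(W(-232,-15,z),v=30,threshold=6); print("touch",t,S(read_ee_pos()),F())
print(read_time())
```

```text
True [ 699.29 -136.84  -13.08] [1.23 1.9  5.71]
[-0.48  0.04 -0.73] [-262.15  -15.16   -9.88]
touch False [-232.09  -15.02  -10.06] [-0.15  0.17 -0.52]
6.5667
```

Run:
```python
from h import *
t=manip.move_linear(W(-185,-15,-10),v=30,threshold=8); print("touch",t,S(read_ee_pos()),F())
manip.pause(.3); print(F(),S(read_ee_pos()),read_time())
cv2.imwrite("pics/s1.png",eyes.camera("scene")[60:360,240:640])
```

```text
touch True [-202.05  -15.44   -9.79] [-2.22 -1.14  2.3 ]
[-2.7  -0.25  1.27] [-202.06  -14.94  -10.63] 7.875
```

View pics/s1.png

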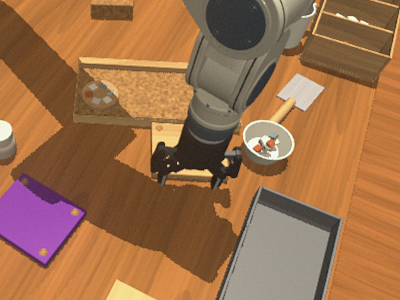

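```bash
cat > lift.py <<'E'
from h import *
import sys
z,zend,dz,f0=map(float,sys.argv[1:5])
x=float(sys.argv[5]) if len(sys.argv)>5 else S(read_ee_pos())[0]
n=0
while z<zend:
    z+=dz; manip.move_linear(W(x,-15,z),v=40)
    f=F(); fx=-f[0]
    if n%3==0: print(f"{read_time():.2f} cmd {x:.1f} {z:.1f}",S(read_ee_pos()),f)
    n+=1
    x+=np.clip(.15*(f0-fx),-1.2,.8)
    if fx>45: print("high");break
print("cmd",x,z,F(),read_time())
E
python3 - <<'E'
from h import *
manip.move_linear(W(-206,-15,-10),v=60)
manip.move_linear(W(-206,-15,-12.3),v=40); print("f0",F())
x=-203.5
while x<-195:
    x+=.7; manip.move_linear(W(x,-15,-12.3),v=40); f=F(); print(x,S(read_ee_pos()),f,read_time())
    if f[0]<-10: break
E
python3 lift.py -12.3 2 2 12
```

```text
f0 [0.17 0.53 0.66]
-202.8 [-202.43  -14.98  -12.3 ] [-0.07 -0.93  0.64] 8.675
-202.10000000000002 [-202.09  -15.02  -12.26] [-0.7  -0.48 -0.34] 8.925
-201.40000000000003 [-202.05  -15.08  -12.18] [-5.38  0.36 -0.23] 9.175
-200.70000000000005 [-202.03  -15.05  -12.08] [-7.59  0.62 -0.98] 9.425
-200.00000000000006 [-202.02  -15.08  -11.91] [-10.8    0.92  -1.55] 9.675
9.93 cmd -202.0 -10.3 [-202.06  -15.02  -10.1 ] [-3.33  0.65  1.74]
10.68 cmd -200.2 -4.3 [-202.01  -15.1    -3.93] [-10.6    0.54  -1.16]
11.43 cmd -199.8 1.7 [-201.91  -15.15    2.24] [-11.62   1.54  -0.87]
cmd -199.77692630995165 3.6999999999999993 [-12.09   0.86  -1.5 ] 11.675
```

Run:
```python
from h import *
a=eyes.camera("scene")[150:290,370:560]; cv2.imwrite("pics/s2.png",cv2.resize(a,None,fx=4,fy=4,interpolation=cv2.INTER_CUBIC))
```

```text
(no output)
```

View pics/s2.png

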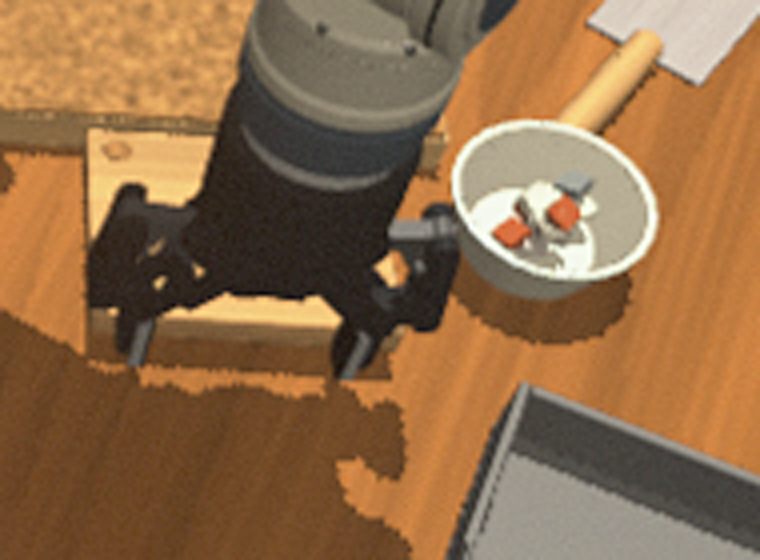

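```bash
python3 lift.py 3.7 20 2 12 -199.7
```

```text
11.97 cmd -199.7 5.7 [-201.75  -15.12    6.24] [-11.64   1.26  -1.23]
12.72 cmd -199.3 11.7 [-201.25  -15.12   12.29] [-11.88   0.68   0.49]
13.47 cmd -198.7 17.7 [-200.43  -15.13   18.27] [-9.11  0.89  0.88]
cmd -197.73753956862402 21.7 [-9.83  2.27 -0.29] 13.975
```

```bash
sed -i 's/^    x+=np.clip.*/    th=np.arcsin(min((z+13)\/125,.95)); x+=dz*(np.tan(th)-.13)+np.clip(.15*(f0-fx),-1.2,1)/' lift.py
sed -i 's/v=40/v=60/' lift.py
python3 lift.py 21.7 62 3 9 -197.8
```

```text
14.22 cmd -197.8 24.7 [-199.15  -15.15   25.31] [-8.3   1.16  0.86]
14.97 cmd -195.6 33.7 [-196.79  -15.15   34.35] [-8.16  0.72  0.92]
15.72 cmd -192.1 42.7 [-193.    -15.33   43.31] [-7.87  0.3   1.67]
16.48 cmd -187.6 51.7 [-188.53  -15.29   52.42] [-8.07  0.11  2.35]
17.23 cmd -182.2 60.7 [-182.89  -15.25   61.38] [-6.03  0.2   2.69]
cmd -177.57030216331398 63.7 [-5.84  0.69  3.74] 17.475
```

Run:
```python
from h import *
for th in (50,56,62,68,74,80,86,90):
    s,c=np.sin(np.radians(th)),np.cos(np.radians(th))
    tz=min(110*s,107); x=-83-16*s-110*c
    manip.move_linear(W(x,-15,tz-13),v=60); print(th,S(read_ee_pos()),F(),read_time())
a=eyes.camera("scene")[60:300,280:600]; cv2.imwrite("pics/s3.png",cv2.resize(a,None,fx=2,fy=2))
```

```text
50 [-170.98  -15.75   75.13] [-20.58   5.61  18.45] 17.8917
56 [-162.65  -15.97   82.56] [-19.68   5.87  21.76] 18.2167
62 [-153.58  -16.21   89.06] [-18.97   5.67  25.77] 18.55
68 [-143.69  -16.46   94.58] [-17.74   6.19  32.07] 18.8833
74 [-133.16  -16.64   99.05] [-16.51   6.84  36.48] 19.2167
80 [-122.78  -16.89  102.18] [-16.35  10.07  50.26] 19.55
86 [-111.7   -17.14  104.35] [-13.89  15.31  66.37] 19.8833
90 [-103.42  -17.23  105.28] [-8.87 16.86 75.66] 20.1583
```

View pics/s3.png

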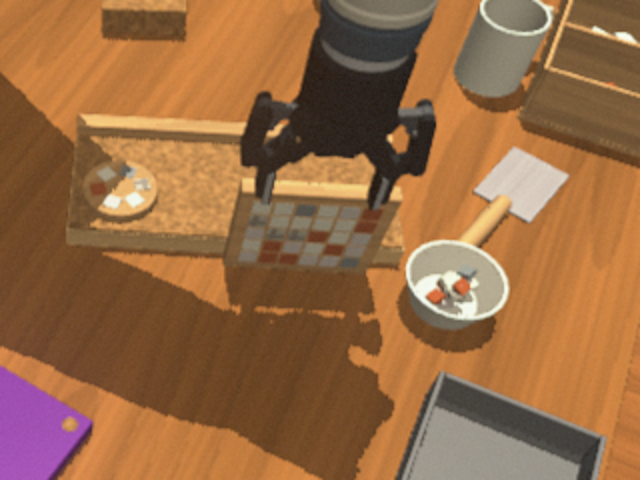

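```bash
cat > tip.py <<'E'
from h import *
import sys
x,z,xe,dx,f0=map(float,sys.argv[1:6])
while x<xe:
    x+=dx; manip.move_linear(W(x,-15,z),v=60)
    f=F(); p=S(read_ee_pos()); print(f"{read_time():.2f} {x:.1f} {z:.1f}",p,f)
    z+=np.clip(.12*(f[2]-f0),-1.0,3)
    if f[2]<3: print("lost");break
E
python3 tip.py -99 96 -88 1.5 15
```

```text
20.46 -97.5 96.0 [-100.87  -17.17  105.65] [-6.45 12.7  63.92]
20.71 -96.0 99.0 [-97.76 -17.02 106.05] [-3.1   5.96 47.34]
20.96 -94.5 102.0 [-94.99 -16.82 106.4 ] [-0.28  1.65 29.5 ]
21.21 -93.0 103.7 [-92.94 -16.68 106.6 ] [ 0.56 -2.58 18.6 ]
21.46 -91.5 104.2 [-91.42 -16.7  106.68] [-0.35 -2.71 15.36]
21.71 -90.0 104.2 [-90.34 -16.67 106.79] [-2.19 -1.73 15.31]
21.96 -88.5 104.3 [-89.02 -16.68 106.92] [-2.17 -1.36 15.97]
22.21 -87.0 104.4 [-87.49 -16.62 107.05] [-2.18 -1.44 16.4 ]
```

```bash
python3 tip.py -87 104.8 -45 2.5 9
python3 - <<'E'
from h import *
a=eyes.camera("scene")[60:300,280:600]; cv2.imwrite("pics/s4.png",cv2.resize(a,None,fx=2,fy=2))
E
```

```text
22.46 -84.5 104.8 [-84.74 -16.57 107.25] [-2.02 -1.49 14.84]
22.71 -82.0 105.5 [-81.92 -16.46 107.44] [-1.34 -2.74 11.6 ]
22.96 -79.5 105.8 [-79.23 -16.36 107.52] [-1.2  -1.62 10.14]
23.21 -77.0 105.9 [-76.63 -16.26 107.47] [ 1.21 -2.53  9.47]
23.46 -74.5 106.0 [-74.   -16.15 107.35] [-0.23 -3.35  9.14]
23.71 -72.0 106.0 [-71.39 -16.01 107.2 ] [-0.07 -2.26  6.79]
23.96 -69.5 105.8 [-68.82 -15.94 106.87] [ 0.61 -1.45  6.71]
24.21 -67.0 105.5 [-66.24 -15.84 106.51] [ 1.07 -2.63  7.8 ]
24.46 -64.5 105.3 [-63.75 -15.68 106.07] [ 0.4  -2.29  6.5 ]
24.71 -62.0 105.0 [-61.4  -15.52 105.58] [ 1.23 -1.66  5.09]
24.96 -59.5 104.6 [-58.96 -15.4  104.97] [ 1.03 -1.32  6.46]
25.21 -57.0 104.3 [-56.62 -15.15 104.33] [ 1.2  -1.56  5.3 ]
25.46 -54.5 103.8 [-54.28 -14.92 103.66] [-0.08 -0.37  2.91]
lost
```

View pics/s4.png

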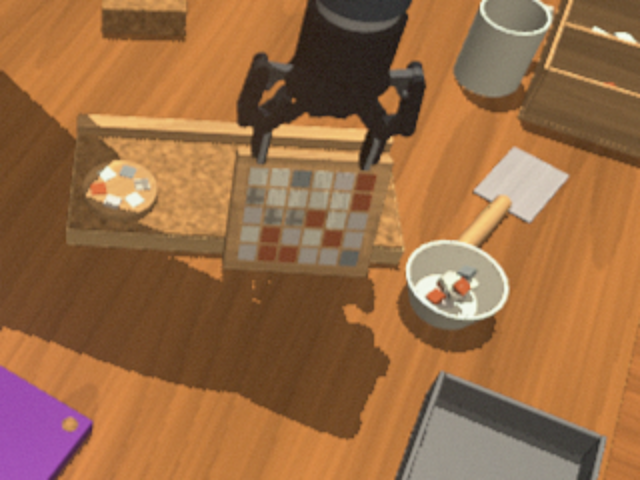

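Run:
```python
from h import *
manip.move_linear(W(-75,-14,130),v=150)
manip.move_linear(W(-150,-14,110),v=200)
print(F(),read_time())
cv2.imwrite("pics/s5.png",eyes.camera("scene")[60:300,280:600]); cv2.imwrite("pics/t5.png",eyes.camera("top")[100:330,80:340])
a=cv2.resize(cv2.imread("pics/s5.png"),(400,300)); b=cv2.resize(cv2.imread("pics/t5.png"),(339,300)); cv2.imwrite("pics/st5.png",np.hstack([a,b]))
```

```text
[1.01 0.48 0.08] 26.425
```

View pics/st5.png

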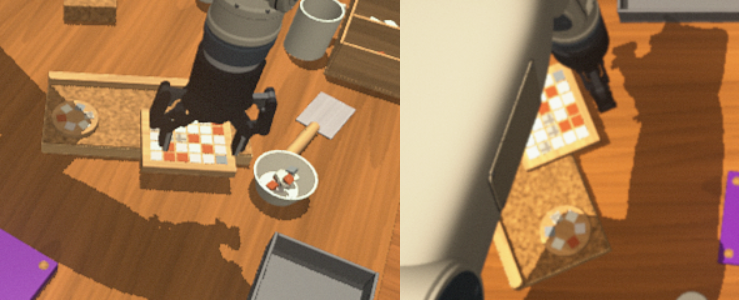

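Run:
```python
from h import *
manip.move_linear(W(-150,-14,17),v=120)
manip.move_linear(W(-115,-14,17),v=80); print(F())
t=manip.move_linear(W(-76,-14,17),v=50,threshold=15); print(t,S(read_ee_pos()),F())
t=manip.move_linear(W(-62,-14,17),v=20,threshold=10); print(t,S(read_ee_pos()),F(),read_time())
manip.pause(.2); print(F())
manip.move_linear(W(-110,-14,17),v=80)
manip.move_linear(W(-110,-14,200),v=200)
manip.reach(W(-260,-14,260),ori()); manip.pause(.2)
print(F(),read_time())
cv2.imwrite("pics/s6.png",eyes.camera("scene")); cv2.imwrite("pics/t6.png",eyes.camera("top"))
a=cv2.resize(cv2.imread("pics/s6.png")[100:220,300:500],None,fx=4,fy=4,interpolation=cv2.INTER_CUBIC); cv2.imwrite("pics/s6c.png",a)
```

```text
[ 0.45 -0.45 -0.12]
False [-76.03 -14.09  17.05] [-0.53  0.28  0.5 ]
True [-70.09 -14.39  17.03] [-2.97 -0.45  1.42] 29.4167
[-2.39 -0.88  2.6 ]
[ 0.36  0.16 -0.03] 32.225
```

View pics/s6c.png

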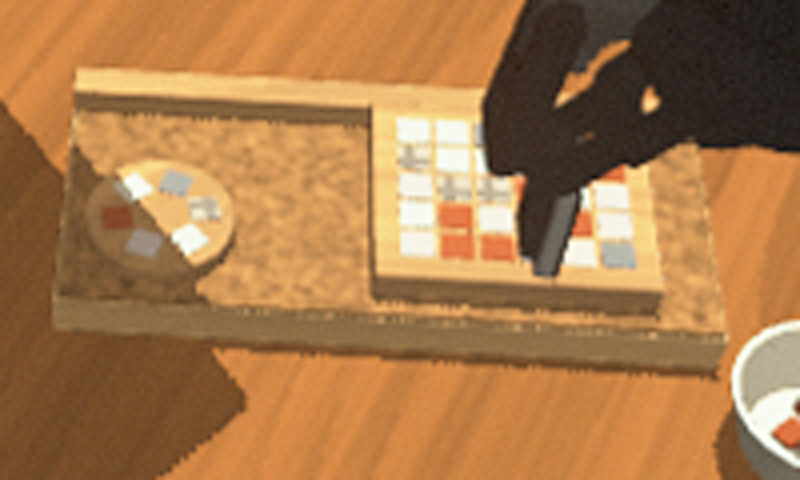

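```bash
python3 -c "
from bench import *
print(order.close_job())"
```

```text
the job is handed in; nothing more can be done
None
```

The trivet was turned mosaic-up and pushed flat and square against the back rail, about 18 mm off the middle by the final image. I handed the job in at about 32 s; the call gave no verdict. While standing it up, the fingertips caught its top edge and the wrist force reached about 78 N, under the 120 N limit. The coaster looked unmoved, and I checked no other bystander closely.

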